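# Slide the carrier plate into its notch and swing the keeper over it

### The job

With the gripper's fingertips, push the carrier plate by its upright end plate along the twin rails, away from that end, until its feet drop into the locating notches and its top sits flush with the side rails. Then push the keeper bar by its black peg all the way round to its stop, square across the seated plate. Only push, and gently: never lift the carrier, leave the things standing around undisturbed, and finish clear of everything.

Things in the scene. Friction and masses are not known exactly. Their poses are not given: they have to be found in the camera images.
- rail_base: Fixed aluminium base with two steel rails along x, flat on the table; spans x -165 to 175, y -76 to 64 mm, 10 thick. Origin on the table; x = the way the carrier must travel, y left of that, z up. Rail tops 30 mm above the table, centred at y = +-39.5. Dark side rails (y = +-48.5 to +-54.5) stand to 40 mm. Each rail has two notches, 18 long, 5 deep, centred at x = 3 and 127 mm.
- carrier: Loose aluminium plate 150 (x) x 94 (y) x 8 mm, about 0.8 kg, with a fixed V-block (45 x 35 x 30 mm) near its middle. Origin: centre of the plate's underside; axes as the base's. Four feet, 14 x 14 x 7 mm, at x = +-62, y = +-39, slide on the rails (1.5 mm side play). Riding: origin 37 mm above the table, top 5 mm above the side rails. Dropped: origin at 32 mm, top flush with them.
- push_face (a point): Middle of the outer face of the upright end plate at the carrier's trailing end: 75 mm behind the carrier's origin, 30 mm above it. The end plate is 70 wide (y), 8 thick, its top 42 mm above the carrier's origin. Push it along +x: sliding takes about 1 to 4 N. After the drop the notch walls stop it dead: a force stop of 10 to 15 N is right, and a shove over 40 N is too hard.
- seat (a point): Where the carrier's origin is when seated: x = 65, y = 0, z = 32 mm in the base's frame (2 mm play in x either way), 70 to 100 mm ahead of the start; all four feet drop at once. Axes as the base's. If the carrier is drawn backwards from its start instead, its front feet may fall into the wrong notches (x = 3).
- keeper (a joint): Keeper angle (rad) about its vertical pivot: 0 = bar along the base's +x, outside the side rail (starts 0 to 0.45); grows counter-clockwise from above to the stop at 1.571, where it points along the base's +y across the seated carrier. Stays where left; takes about 1 N at the peg. Underside 42.5 mm above the table: clears a seated carrier, but collides with one still riding on the rails.
- keeper_pivot (a point): Pivot of the keeper, at the top of the bar, 50.5 mm above the table, at x = 108, y = -66 mm in the base's frame. The bar is 14 mm wide and 8 mm thick.
- keeper_peg (a point): Top centre of the upright black peg (12 mm across, 30 mm tall above the bar) on the bar's free end, 64 mm from the pivot; 80.5 mm above the table.
- mirror_mount: Bystander: black square mirror holder, 36 x 50 x 82 mm high. Origin at the centre of its foot, z up.
- grease_pot: Bystander: round pot, 58 mm across, 64 mm high. Origin at the centre of its foot, z up.
- vial: Bystander: glass vial with a cap, 25 mm across, 50 mm high. Origin at the centre of its foot, z up.
- post: Bystander: steel post standing on end, 13 mm across, 75 mm high. Origin at the centre of its foot, z up.
- cap_screw: Bystander: cap screw standing on its head, 13 mm across, 26 mm high. Origin at the centre of its foot, z up.

How it is judged (in metres and radians):
On the way, in this order (a step that is already met when the one before it is completed fails the run):
1. the carrier has dropped into the notches (x of carrier in the frame of seat between -0.0035 and 0.0035 m and z of carrier in the frame of seat between -0.003 and 0.0015 m and angle between carrier's own z axis and vertical below 0.03 rad), for 0.2 s.
2. the keeper is across the seated carrier (all of step 1 and value of joint keeper above 1.45 rad), for 0.2 s.
At the end, for the whole second after the job is handed in: The carrier rests in the notches (within 3.5 mm of the seat along the rails, no more than 1.5 mm above it, level within 0.03 rad), the keeper is swung past 1.45 rad, and the things around still stand (all of step 2 and linear speed of carrier below 0.01 m/s and angle between each of mirror_mount, grease_pot, vial, post, cap_screw's own z axis and vertical below 0.2 rad); the robot touches nothing.
It fails at once if the carrier is lifted or tipped out of the rails (z of carrier in the frame of seat above 0.014 m or angle between carrier's own z axis and vertical above 0.17 rad).
It fails at once if a thing standing around is moved more than 20 mm or tipped (distance of any of mirror_mount, grease_pot, vial, post, cap_screw from where it was at the start of the episode above 0.02 m or angle between any of mirror_mount, grease_pot, vial, post, cap_screw's own z axis and vertical above 0.35 rad).
It fails at once if the carrier is shoved harder than 40 N (contact force between the arm and carrier above 40 N).
It also fails if it takes over 54 s, if anything falls off the work surface, if the arm or the gripper's body presses on something with over 40 N, if the wrist force passes 120 N, or if a joint passes its speed limit or range.

### The arm

A 6-joint arm with a two-finger parallel gripper is mounted at the origin on a cart in front of the work surface, level with it; the furniture and walls round the work are solid. World frame = base frame: x ahead of the robot, y to its left, z up, the work surface at z = 0. Lengths are in mm, angles in rad, forces in N, time in s.
With the tool pointing down it reaches from about 400 to 925 mm from the base axis. Payload 12.5 kg.
Tool frame: the origin (TCP) lies at the very end of the fingers, on their centre line; the grasp point (between the pads) lies 19 mm behind it; z points along the fingers, y is the line along which they close (so a half turn about z gives the same grasp; the last joint's range is limited). The gripper opens to 95 mm and grips with 3 to 60 N. Pads are 20 mm wide; open, the fingers measure 119 mm over their backs; the gripper's body (75 mm by 180 mm) begins 59 mm behind the grasp point.
Start: joints at [-1.213, 0.491, 1.559, -0, 1.092, -0.106], TCP at [279.618, -558.982, 214.661] pointing down, gripper open.
Joint ranges: [-3.1, 3.1], [-0.84, 2.19], [0.05, 2.79], [-1.13, 4.28], [0.06, 2.93], [-2.69, 2.69]. Speed limits (rad/s): [2.22, 2.22, 2.79, 3.14, 3.14, 3.14].

### API

Orientations are given as [roll, pitch, yaw] about the fixed x, y, z axes, in that order (R = Rz(yaw) Ry(pitch) Rx(roll)).
In Python, from cell import env gives the robot as it stands.
- The arm moves only by the shell command python3 steer.py 'ROWS'. ROWS is a JSON object with one list for each field, all of the same length, 1 to 5, a row being the entries at one place: x, y, z (the shift in cm), yaw (a turn about the tool's z in units of 0.1 rad), finger_gap (the opening from 0.0 (shut) to 1.0 (fully open)); each row is the pose to reach, as a shift and turn from the pose commanded when the command began, along the tool's axes at that moment; what a row does not reach only later rows make up. A row lasts 1/12 s, in which the tool goes at most 41.7 mm and 0.125 rad, less where a joint would pass 70% of its speed; a pose out of reach is approached as far as the arm can. The fingers move at their own pace and stop on an object; the grip force is fixed at half the most. Time passes only in rows, so rows that do not move let the fingers close. It prints the time, the measured TCP pose, the force, the opening and the grip force at its end. Input that does not fit is refused with a message, and nothing moves.
- env.state(): the state, without advancing time (a new reading comes with each control period).
- env.read_camera(name): name is "scene" or "side" or "wrist"; returns (picture, depth): 420x560x3 uint8, red, green, blue; 420x560 float32, mm along the optical axis (not along the pixel's ray), 0 where there is no reading.
- env.camera_info(name): a dict with "vertical_fov" (degrees; the focal length in pixels is half the picture's height over the tangent of half this angle, whatever the lens; pixels are square), "cx", "cy" (the principal point, pixels), "origin" and "attitude" of the camera in the world. Camera axes: x right, y down, z forward; pixel columns grow to the right and rows downward; lengths in mm; the calibration is good to about 2 mm. A picture is of the moment at which its call begins: read the wrist's pose just before it. camera_info takes no time and is no camera call; for the wrist camera it gives the pose at the moment of the call.
- env.job_done(): hands the job in; it is judged then, once.
The state is a dict: "t": time; "joints": joint angles; "qvel": joint speeds; "tau": joint torques, N m; "eef_pos": TCP position; "tcp_rot": TCP orientation; "ft_force": force on the tool from outside, world axes, zero at the start; "moment": the same for the moment, N m; "opening": opening from 0.0 (shut) to 1.0 (fully open); "grip_force": force on a finger pad.
Only numpy, scipy, OpenCV 4.12 (cv2) and the standard library are available. Lean on these libraries where they do the work, as an engineer would, in place of code of your own. Each camera call takes 0.05 s, during which the arm holds its last target. There are 200 camera calls.

## Working session

There is one attempt and no reset: what is moved stays moved. The work goes in short steps, Python scripts to look and compute and a shell command to move; the robot and the scene stay as the last step left them, time stands still between calls to the robot, and variables do not carry over. Pictures are saved under pics/ and viewed, at most 10 in all, crops included, and the job is handed in when it is done.

```bash
ls; mkdir -p pics
cat > h.py <<'E'
import numpy as np, cv2
from cell import env
from scipy.spatial.transform import Rotation as R
def K(n):
    c=env.camera_info(n); f=210/np.tan(np.radians(c['vertical_fov'])/2); return c,f
def rot(a):
    a=np.array(a,float); return a if a.shape==(3,3) else R.from_euler('xyz',a).as_matrix()
def ray(c,f,u,v):
    return rot(c['attitude'])@np.array([(u-c['cx'])/f,(v-c['cy'])/f,1.])
def plane(c,f,u,v,z):
    o=np.array(c['origin']); d=ray(c,f,u,v); return o+d*(z-o[2])/d[2]
def cloud(c,f,dep):
    v,u=np.mgrid[:420,:560]; p=np.dstack([(u-c['cx'])/f,(v-c['cy'])/f,np.ones_like(u)])*dep[...,None]
    return p@rot(c['attitude']).T+np.array(c['origin'])
def snap(n,tag):
    c,f=K(n); p,d=env.read_camera(n); cv2.imwrite(f'pics/{tag}.png',p[...,::-1]); np.savez(f'{tag}.npz',p=p,d=d,o=c['origin'],a=rot(c['attitude']),cx=c['cx'],cy=c['cy'],f=f); return c,f,p,d
E
python3 - <<'E'
from h import *
for n in('scene','side','wrist'):
    c,f,p,d=snap(n,n+'0'); print(n,c,f,(d>0).mean())
print(env.state())
a=[cv2.imread(f'pics/{n}0.png') for n in('scene','side')]
E
```

```text
cell.py
pics
steer.py
scene {'vertical_fov': 43.058753243411104, 'cx': 279.2856158370401, 'cy': 209.96391931983337, 'origin': array([-85.14379051, 486.5199397 , 630.04476829]), 'attitude': array([-2.26041572,  0.02057533, -2.0993425 ])} 532.3155185809101 0.9932440476190476
side {'vertical_fov': 51.81474880018645, 'cx': 277.1301686461585, 'cy': 199.68409542010184, 'origin': array([346.48153103, 805.59640332, 627.67930132]), 'attitude': array([-2.24328972,  0.00994237, -2.87696723])} 432.3363059044052 0.9961394557823129
wrist {'vertical_fov': 63.73014093442144, 'cx': 276.4496253263769, 'cy': 208.92977652094407, 'origin': array([ 345.94283254, -525.54147128,  383.73823508]), 'attitude': array([ 2.87871903e+00,  1.55828385e-03, -1.10726846e+00])} 337.8380176019026 0.9962372448979592
{'t': 0.15, 'joints': array([-1.21259653e+00,  4.91422844e-01,  1.55929566e+00, -2.84644474e-05,
        1.09171697e+00, -1.05595746e-01]), 'qvel': array([-1.13924876e-03, -2.32536250e-03, -3.03365997e-03, -3.25953452e-04,
        3.29752481e-05, -1.17677798e-04]), 'tau': array([-2.40208919e-04, -6.12898278e+01, -2.58277005e+01,  6.92124269e-02,
        4.73790918e-02, -1.03340237e-04]), 'eef_pos': array([ 279.54592429, -558.80230379,  214.19965703]), 'tcp_rot': array([-3.14075187e+00, -6.37248383e-05,  4.63808651e-01]), 'ft_force': array([ 0.63666401, -0.68347655,  0.25292634]), 'moment': array([0.00442958, 0.00551724, 0.02153233]), 'grip_force': 0.0, 'opening': 0.9980997001059075}
```

View pics/scene0.png

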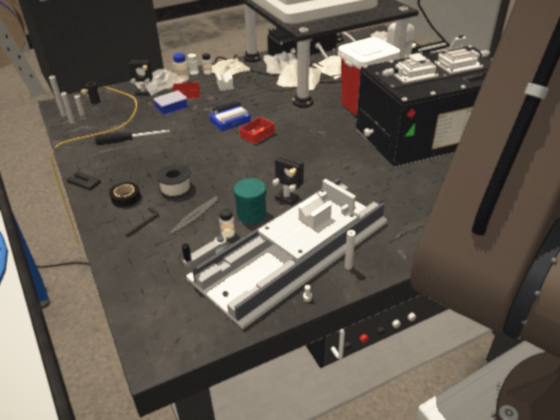

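View pics/side0.png

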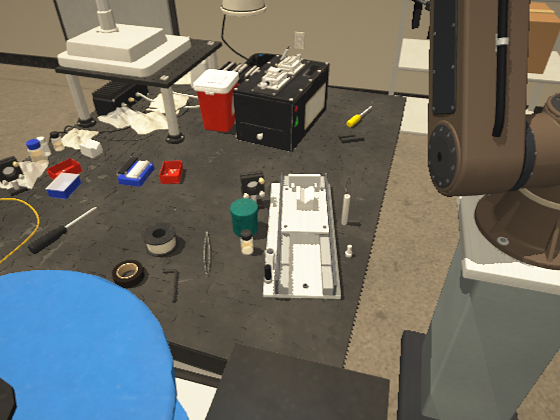

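The scene view shows the base from (395,210) to (245,318), with the end plate at (340,195), the V-block at (315,213), the keeper peg at (186,252), the post at (350,250), the cap screw at (308,295), the pot at (250,200), the vial at (227,225) and the mirror mount at (288,180). In the side view the end plate is at (303,180) and the peg at (268,272), so the carrier must travel towards the camera, about world +y. Next I'll build a top-down map from the depth.

```bash
cat > topmap.py <<'E'
from h import *
def load(t):
    z=np.load(t+'.npz'); c=dict(origin=z['o'],attitude=z['a'],cx=z['cx'],cy=z['cy']); return c,float(z['f']),z['p'],z['d']
def top(tags,x0,x1,y0,y1,out,s=2):
    H,W=int((x1-x0)*s),int((y1-y0)*s)   # rows: x decreasing; cols: y decreasing (left=+y)
    hm=np.full((H,W),-50.); im=np.zeros((H,W,3),np.uint8)
    for t in tags:
        c,f,p,d=load(t); P=cloud(c,f,d); m=(d>0)&(P[...,2]<140)&(P[...,2]>-20)
        Q,C=P[m],p[m]; r=((x1-Q[:,0])*s).astype(int); k=((y1-Q[:,1])*s).astype(int)
        ok=(r>=0)&(r<H)&(k>=0)&(k<W); r,k,z,C=r[ok],k[ok],Q[ok,2],C[ok]
        o=np.argsort(z)
        for a in o:
            if z[a]>hm[r[a],k[a]]: hm[r[a],k[a]]=z[a]; im[r[a],k[a]]=C[a]
    h8=cv2.applyColorMap(np.clip(hm*2.3+20,0,255).astype(np.uint8),cv2.COLORMAP_JET); h8[hm<-40]=0
    return hm,im[...,::-1].copy(),h8
E
python3 - <<'E'
from topmap import *
for t,pts in (('side0',[(263,297),(340,298),(303,180),(268,265),(346,195),(349,245),(244,205),(246,235),(252,178),(300,238),(283,225),(330,225)]),('scene0',[(340,190),(186,250),(350,235),(308,290),(250,185),(227,215),(288,165),(245,318),(190,275)])):
    c,f,p,d=load(t); P=cloud(c,f,d)
    for u,v in pts: print(t,u,v,P[v,u].round(0))
hm,im,h8=top(['scene0','side0'],400,700,-450,50,'')
cv2.imwrite('pics/map.png',np.kron(cv2.resize(h8,(750,450),interpolation=cv2.INTER_NEAREST),np.ones((1,1,1),np.uint8)))
E
```

```text
side0 263 297 [509. 328.   2.]
side0 340 298 [374. 299.   6.]
side0 303 180 [499.  48.  68.]
side0 268 265 [499. 322.  82.]
side0 346 195 [399.  88.  77.]
side0 349 245 [375. 182.  27.]
side0 244 205 [598. 158.  64.]
side0 246 235 [571. 229.  51.]
side0 252 178 [604.  85.  81.]
side0 300 238 [476. 170.  11.]
side0 283 225 [510. 178.  46.]
side0 330 225 [419. 151.  43.]
scene0 340 190 [491.  44.  78.]
scene0 186 250 [495. 325.  74.]
scene0 350 235 [392.  94.  75.]
scene0 308 290 [371. 184.  21.]
scene0 250 185 [601. 160.  64.]
scene0 227 215 [562. 225.  52.]
scene0 288 165 [600.  81.  79.]
scene0 245 318 [382. 287.  10.]
scene0 190 275 [503. 323.  11.]
```

View pics/map.png

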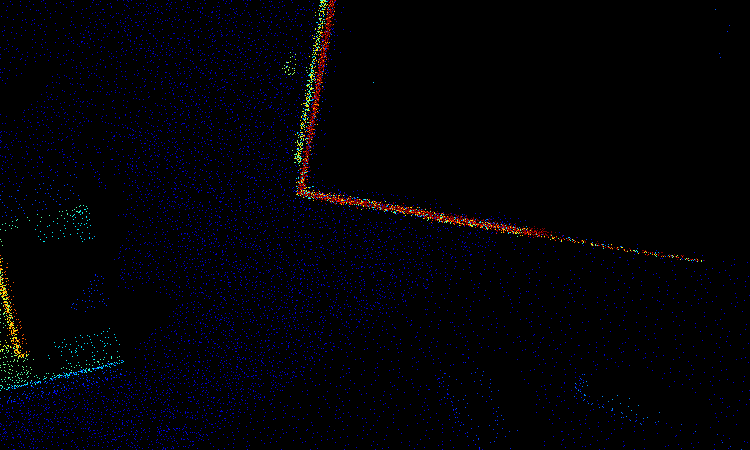

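I got the map's window wrong: the base lies around x 350–520, y 0–330. I'll redo the map and fit the axes numerically.

Run:
```python
from topmap import *
hm,im,h8=top(['scene0','side0'],330,650,-20,360,'',1)
a=np.hstack([cv2.resize(h8,None,fx=1,fy=1,interpolation=0),im]); cv2.imwrite('pics/map2.png',cv2.resize(a,(780,328)))
# dark side rails: points 36..46 high, dark
for t in('scene0','side0'):
    c,f,p,d=load(t); P=cloud(c,f,d); roi=(d>0)&(P[...,0]>340)&(P[...,0]<560)&(P[...,1]>-10)&(P[...,1]<340)
    g=p.max(-1)
    m=roi&(abs(P[...,2]-40)<3)&(g<110); Q=P[m]
    # cluster in 2 lines
    th=np.radians(np.arange(60,125,.25)); best=min(th,key=lambda a:-np.sum(np.histogram(Q[:,0]*-np.sin(a)+Q[:,1]*np.cos(a),np.arange(-700,200,2))[0].astype(float)**2))
    h,e=np.histogram(Q[:,0]*-np.sin(best)+Q[:,1]*np.cos(best),np.arange(-700,200,4)); 
    print(t,len(Q),np.degrees(best),[(e[i]+2,h[i]) for i in range(len(h)) if h[i]>30])
    m=roi&(P[...,2]>65)&(P[...,2]<84); Q=P[m]; 
    for y0 in range(0,340,20):
        q=Q[(Q[:,1]>=y0)&(Q[:,1]<y0+20)]
        if len(q)>8: print(y0,len(q),q.min(0).round(),q.max(0).round())
```

```text
scene0 657 103.25 [(np.int64(-550), np.int64(41)), (np.int64(-546), np.int64(127)), (np.int64(-542), np.int64(124)), (np.int64(-442), np.int64(212)), (np.int64(-438), np.int64(139))]
20 86 [462.  31.  65.] [496.  40.  81.]
40 232 [469.  40.  65.] [530.  54.  81.]
60 29 [470.  74.  66.] [504.  80.  76.]
80 256 [389.  80.  65.] [506. 100.  77.]
100 211 [461. 100.  65.] [502. 120.  78.]
120 45 [474. 120.  65.] [497. 125.  76.]
300 11 [495. 317.  66.] [501. 320.  81.]
320 76 [492. 320.  66.] [505. 329.  83.]
side0 191 103.0 [(np.int64(-546), np.int64(67)), (np.int64(-542), np.int64(48)), (np.int64(-446), np.int64(64))]
20 43 [462.  31.  65.] [496.  40.  82.]
40 195 [465.  40.  65.] [530.  55.  84.]
60 10 [473.  75.  66.] [487.  80.  77.]
80 141 [390.  80.  66.] [504. 100.  78.]
100 120 [462. 100.  65.] [500. 120.  79.]
120 41 [470. 120.  65.] [495. 126.  79.]
320 71 [493. 321.  65.] [504. 331.  83.]
```

View pics/map2.png

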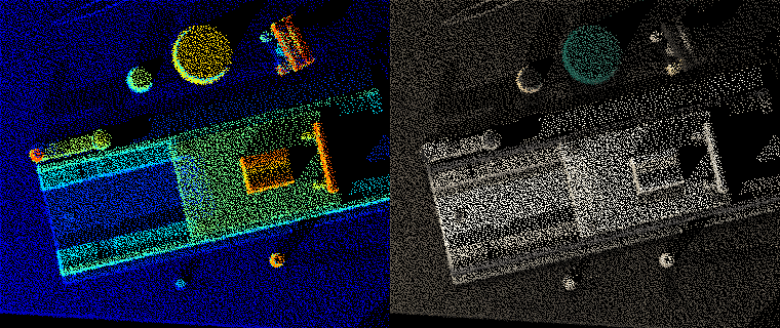

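The map (780×328 for two 380 mm halves) shows the base yawed about 103°. The end plate is at (325,158), the V-block at (268,172), the peg at (36,155) and the pivot end at (100,140). The bystanders are clear of the channel. Next I'll refine the frame.

```bash
cat > fit.py <<'E'
from topmap import *
from scipy.spatial import KDTree
def inbase(P,yaw,O):
    c,s=np.cos(yaw),np.sin(yaw); q=P-np.array([*O,0]); return np.stack([q[...,0]*c+q[...,1]*s,-q[...,0]*s+q[...,1]*c,q[...,2]],-1)
E
python3 - <<'E'
from fit import *
yaw=np.radians(103.1); ex=np.array([np.cos(yaw),np.sin(yaw)]); ey=np.array([-ex[1],ex[0]])
O=32*ex-493*ey
for t in('scene0','side0'):
    c,f,p,d=load(t); P=inbase(cloud(c,f,d),yaw,O); P=P[d>0]; g=p[d>0].max(-1).astype(int)
    X,Y,Z=P.T; pc=lambda v:np.percentile(v,[2,50,98]).round(1) if len(v)>5 else None
    print(t)
    for nm,lo,hi in(('R',-62,-45),('L',45,62)):
        for x0,x1 in((-150,-60),(-60,20),(20,80),(80,175)):
            m=(abs(Z-40)<2.5)&(Y>lo)&(Y<hi)&(X>x0)&(X<x1)&(g<110); print(nm,x0,m.sum(),pc(Y[m]),pc(Z[m]))
    m=(abs(Z-40)<2.5)&(abs(abs(Y)-51)<5); print('siderail x ext',X[m].min(),X[m].max())
    m=(abs(Z-10)<2)&(abs(Y+6)<65)&(X>120); print('base end x',pc(X[m]),'max',np.sort(X[m])[-8:].round())
    m=(Z>58)&(Z<75)&(abs(Y)<28)&(X<-60)&(X>-130); print('endplate',m.sum(),pc(X[m]))
    m=(Z>74)&(Z<82)&(abs(Y)<45)&(X<-60)&(X>-130); print('endplate top',m.sum(),pc(X[m]),pc(Y[m]),pc(Z[m]))
    m=(abs(Z-45)<2.5)&(abs(Y)<30)&(X>0)&(X<90); print('carrier front',pc(X[m]),np.sort(X[m])[-8:].round(),pc(Z[m]))
    m=(Z>60)&(Z<85)&(X>140)&(X<190)&(abs(Y+60)<30); print('peg',m.sum(),pc(X[m]),pc(Y[m]),pc(Z[m]))
    m=(abs(Z-50)<2.5)&(X>90)&(X<190)&(Y<-50)&(Y>-85); print('bar',m.sum(),pc(X[m]),pc(Y[m]),pc(Z[m]))
    for nm,x,y in(('post',392,92),('screw',372,184),('vial',567,228),('pot',600,160),('mirror',602,83)):
        q=inbase(np.array([x,y,0.]),yaw,O); print(nm,q.round()) if t=='side0' else 0
E
```

```text
scene0
R -150 10 [-57.  -55.3 -51.1] [37.8 39.4 42.1]
R -60 11 [-55.6 -55.2 -53.7] [39.1 39.7 41.2]
R 20 70 [-56.4 -51.4 -48. ] [37.5 39.7 41.7]
R 80 169 [-58.3 -51.1 -48.3] [37.6 39.8 41.7]
L -150 79 [48.5 52.3 54.5] [37.8 39.8 41.8]
L -60 85 [49.2 52.8 54.7] [37.6 39.5 42. ]
L 20 60 [49.6 53.  54.9] [37.8 39.6 41.4]
L 80 96 [51.3 53.  54.7] [37.6 39.3 41.5]
siderail x ext -317.93128969694567 173.32700726039786
base end x [120.9 148.4 172.4] max [173. 173. 173. 173. 173. 173. 174. 174.]
endplate 288 [-102.2  -99.5  -60.9]
endplate top 191 [-107.6 -101.4  -60.7] [-33.7   1.9  33.7] [74.3 78.  80.3]
carrier front [ 1.  22.3 42.1] [42. 43. 43. 43. 43. 43. 43. 44.] [42.9 45.  46.9]
peg 107 [164.8 171.5 175.7] [-70.4 -63.6 -60. ] [60.5 73.8 82.5]
bar 289 [100.3 136.4 175. ] [-73.9 -63.9 -58.3] [47.9 50.4 52.1]
side0
R -150 18 [-55.3 -51.8 -51. ] [38.6 41.2 42.1]
R -60 21 [-53.2 -51.2 -50.4] [39.7 41.7 42.5]
R 20 21 [-53.9 -50.6 -49.3] [39.4 41.2 42. ]
R 80 47 [-55.  -51.4 -49.4] [38.6 41.1 42.3]
L -150 19 [47.5 48.  52.7] [37.9 40.6 42.4]
L -60 15 [47.5 48.1 49.1] [38.6 41.  42.1]
L 20 12 [47.6 47.8 49.2] [37.9 40.1 42. ]
L 80 20 [47.4 47.8 51. ] [37.9 39.5 41.9]
siderail x ext -506.49148294465425 174.92260715392607
base end x [121.5 154.4 173.4] max [174. 174. 174. 174. 174. 174. 175. 175.]
endplate 203 [-102.7  -99.4  -61.5]
endplate top 142 [-105.8 -100.4  -60.9] [-34.3  -1.5  33.4] [74.2 78.5 81.5]
carrier front [ 0.6 25.  43.2] [43. 43. 43. 43. 44. 44. 45. 45.] [43.6 46.2 47.4]
peg 85 [165.5 174.  176.9] [-71.4 -66.2 -61.1] [60.8 75.1 83. ]
bar 106 [102.6 127.4 176.7] [-75.4 -65.  -59.2] [47.8 51.3 52.4]
post [-31.  90.   0.]
screw [63. 89.  0.]
vial [  62. -111.    0.]
pot [ -12. -128.    0.]
mirror [ -88. -112.    0.]
```

The frame fits the given sizes: the side rails sit at ±51.5, the base end at 174, and the plate top at 45. The carrier origin is at about x = -31, so it must go about 96 mm. The keeper angle is about 0. I'll move over, staying clear of the instrument box, then turn.

Units first: shifts go in cm and turns go in units of 0.1 rad. So -145 mm is -14.5, 135 mm is 13.5.

```bash
python3 steer.py '{"x":[2.7, 5.4, 8.1, 10.8, 13.5], "y":[-2.9, -5.8, -8.7, -11.6, -14.5], "z":[0, 0, 0, 0, 0], "yaw":[0, 0, 0, 0, 0], "finger_gap":[0.35, 0.35, 0.35, 0.35, 0.35]}'
python3 steer.py '{"x":[2.7, 5.4, 8.1, 10.8, 13.5], "y":[-2.9, -5.8, -8.7, -11.6, -14.5], "z":[0, 0, 0, 0, 0], "yaw":[0, 0, 0, 0, 0], "finger_gap":[0.35, 0.35, 0.35, 0.35, 0.35]}'
python3 steer.py '{"x":[0, 0, 0, 0, 0], "y":[0, 0, 0, 0, 0], "z":[0, 0, 0, 0, 0], "yaw":[-1.2, -2.4, -3.6, -4.8, -6], "finger_gap":[0.35, 0.35, 0.35, 0.35, 0.35]}'
cat >> fit.py <<'E'
YAW=np.radians(103.1); EX=np.array([np.cos(YAW),np.sin(YAW)]); EY=np.array([-EX[1],EX[0]]); ORG=32*EX-493*EY
def go(bx,by,z):
    s=env.state(); R0=rot(s['tcp_rot']); t=np.array([*(ORG+bx*EX+by*EY),z]); 
    print('t',round(s['t'],2),'base now',inbase(np.array(s['eef_pos']),YAW,ORG).round(1),'rot',np.round(s['tcp_rot'],3),'F',np.round(s['ft_force'],1),'open',round(s['opening'],2))
    print('target',t.round(),'tool shift',(R0.T@(t-s['eef_pos'])).round(1),'turn',round(-(YAW-s['tcp_rot'][2]),3))
E
python3 -c "
from fit import *
go(-135,0,130)"
```

```text
t: 0.57
eef_pos: [335.5, -367.0, 214.5]
tcp_rot: [-3.141, -0.0, 0.463]
ft_force: [1.4, -0.1, 0.1]
opening: 0.706
grip_force: 0.0
t: 0.98
eef_pos: [391.4, -177.0, 214.7]
tcp_rot: [3.141, -0.0, 0.463]
ft_force: [0.9, -0.1, -0.0]
opening: 0.376
grip_force: 0.0
t: 1.4
eef_pos: [391.4, -178.6, 214.6]
tcp_rot: [-3.141, 0.0, 1.07]
ft_force: [-1.2, -0.3, 0.8]
opening: 0.349
grip_force: 0.0
t 1.4 base now [-294.7  152.3  214.6] rot [-3.141  0.     1.07 ] F [-1.2 -0.3  0.8] open 0.35
target [504.  11. 130.] tool shift [220.5   7.2  84.6] turn -0.729
```
Turn -0.72 first 6 rows, then recompute. After turn, tool axes: x=ex, y=-ey, z down. Shift = (160, 152, 85) in tool: base dx=160, dy=-152 → tool y = +152. First translate at height, then down.

Converted, -0.6 rad is -6.

```bash
python3 steer.py '{"x":[0, 0, 0, 0, 0], "y":[0, 0, 0, 0, 0], "z":[0, 0, 0, 0, 0], "yaw":[-1.2, -2.4, -3.6, -4.8, -6], "finger_gap":[0.35, 0.35, 0.35, 0.35, 0.35]}' >/dev/null
python3 steer.py '{"x":[0, 0, 0], "y":[0, 0, 0], "z":[0, 0, 0], "yaw":[-1.2, -1.3, -1.3], "finger_gap":[0.35, 0.35, 0.35]}' >/dev/null
python3 steer.py '{"x":[2.5, 5, 7.5, 10, 12.5], "y":[2.5, 5, 7.5, 10, 12.5], "z":[0, 0, 0, 0, 0], "yaw":[0, 0, 0, 0, 0], "finger_gap":[0.35, 0.35, 0.35, 0.35, 0.35]}' >/dev/null
python3 steer.py '{"x":[2.5, 3.5, 3.5, 3.5], "y":[2.5, 2.7, 2.7, 2.7], "z":[2, 5, 8, 8], "yaw":[0, 0, 0, 0], "finger_gap":[0.35, 0.35, 0.35, 0.35]}'
```

Run:
```python
from fit import *
go(-135,0,55)
snap('wrist','w1'); snap('scene','s1')
a=np.hstack([cv2.imread('pics/w1.png'),cv2.imread('pics/s1.png')]); cv2.imwrite('pics/c1.png',cv2.resize(a,(800,300)))
```

```text
t: 2.82
eef_pos: [502.1, 11.9, 130.4]
tcp_rot: [-3.135, -0.002, 1.792]
ft_force: [-1.0, -0.3, -0.7]
opening: 0.354
grip_force: 0.0
t 2.82 base now [-134.2    1.3  130.4] rot [-3.135e+00 -2.000e-03  1.792e+00] F [-1.  -0.3 -0.7] open 0.35
target [504.  11.  55.] tool shift [-1.   1.8 75.4] turn -0.008
```

View pics/c1.png

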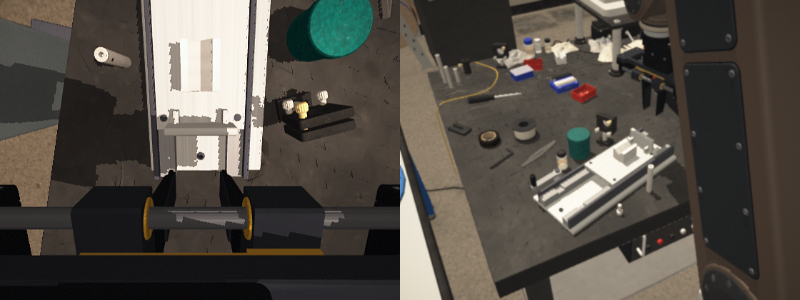

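The wrist view (left half) shows the fingertips at (165,190) and (236,190), straddling the rail centre just behind the end plate at (200,128). Nothing else is near. I'll check the end plate in the wrist cloud, then descend.

```bash
python3 - <<'E'
from fit import *
c,f,p,d=load('w1'); P=inbase(cloud(c,f,d),YAW,ORG); P=P[d>0]; X,Y,Z=P.T
pc=lambda v:np.percentile(v,[2,50,98]).round(1)
m=(Z>74)&(Z<84)&(abs(Y)<45)&(X<-85)&(X>-115); print('plate top',m.sum(),pc(X[m]),pc(Y[m]),pc(Z[m]))
m=(abs(Z-45)<3)&(abs(Y)<30)&(X>0)&(X<90); print('front',np.sort(X[m])[-5:].round(1) if m.any() else 0)
m=(abs(Z-40)<3)&(abs(Y)<60)&(abs(Y)>45)&(X<-110); print('siderail R',pc(Y[m&(Y<0)]),'L',pc(Y[m&(Y>0)]))
E
python3 steer.py '{"x":[0, 0, 0, 0], "y":[0, 0, 0, 0], "z":[2.5, 5, 7.6, 7.6], "yaw":[0, 0, 0, 0], "finger_gap":[0.35, 0.35, 0.35, 0.35]}'
```

```text
plate top 1285 [-106.7 -102.4  -98.8] [-35.3  -3.3  30.6] [74.9 78.1 79.7]
front [16.6 16.6 16.7 16.7 17. ]
siderail R [-57.1 -54.  -51.2] L [45.6 48.4 51.5]
t: 3.25
eef_pos: [503.6, 10.2, 57.2]
tcp_rot: [-3.139, -0.001, 1.791]
ft_force: [-0.3, 0.0, -0.2]
opening: 0.352
grip_force: 0.0
```

Converted, 20 mm is 2, 8 mm is 0.8.

```bash
python3 steer.py '{"x":[0.4, 0.8, 1.2, 1.6, 2], "y":[0.1, 0.2, 0.2, 0.2, 0.2], "z":[0.2, 0.2, 0.2, 0.2, 0.2], "yaw":[0, 0, 0, 0, 0], "finger_gap":[0.35, 0.35, 0.35, 0.35, 0.35]}'
python3 steer.py '{"x":[0.4, 0.8, 1.2, 1.6, 2], "y":[0, 0, 0, 0, 0], "z":[0, 0, 0, 0, 0], "yaw":[0, 0, 0, 0, 0], "finger_gap":[0.35, 0.35, 0.35, 0.35, 0.35]}'
python3 -c "
from fit import *
go(-21,-2,55)"
```

```text
t: 3.67
eef_pos: [502.7, 30.7, 58.1]
tcp_rot: [3.139, 0.002, 1.795]
ft_force: [1.8, -8.6, 6.1]
opening: 0.351
grip_force: 4.6
t: 4.08
eef_pos: [498.6, 50.0, 58.1]
tcp_rot: [3.138, 0.002, 1.794]
ft_force: [2.2, -7.3, 4.8]
opening: 0.355
grip_force: 4.2
t 4.08 base now [-96.3  -4.   58.1] rot [3.138e+00 2.000e-03 1.794e+00] F [ 2.2 -7.3  4.8] open 0.35
target [480. 123.  55.] tool shift [75.3 -2.4  2.9] turn -0.005
```

Contact came about as expected (8 N), but there's an upward force component, so I'll look before going on.

Run:
```python
from fit import *
snap('wrist','w2'); snap('side','d2')
w=cv2.imread('pics/w2.png')[60:330,100:460]; s=cv2.imread('pics/d2.png')[140:310,220:380]
cv2.imwrite('pics/c2.png',np.hstack([cv2.resize(w,(400,300)),cv2.resize(s,(400,425))[:300]]))
c,f,p,d=load('d2'); P=inbase(cloud(c,f,d),YAW,ORG); P=P[d>0]; X,Y,Z=P.T
for lo in range(-30,80,10):
    m=(Z>42.5)&(Z<49)&(abs(Y)<30)&(X>lo)&(X<lo+10); print(lo,m.sum(),Z[m].mean().round(1) if m.any() else 0,end='; ')
m=(Z>42)&(abs(Y)<30)&(X>10)&(X<90); print('front',np.sort(X[m])[-5:].round(1)); print(env.state()['ft_force'],env.state()['eef_pos'])
```

```text
-30 34 46.4; -20 36 46.3; -10 38 46.2; 0 87 46.6; 10 97 46.5; 20 98 46.4; 30 103 46.5; 40 105 46.5; 50 106 46.3; 60 105 46.0; 70 0 0; front [67.5 67.5 67.5 67.7 67.9]
[ 1.22125722 -1.03296844  1.65702278] [498.27782831  50.55793804  57.88319337]
```

View pics/c2.png

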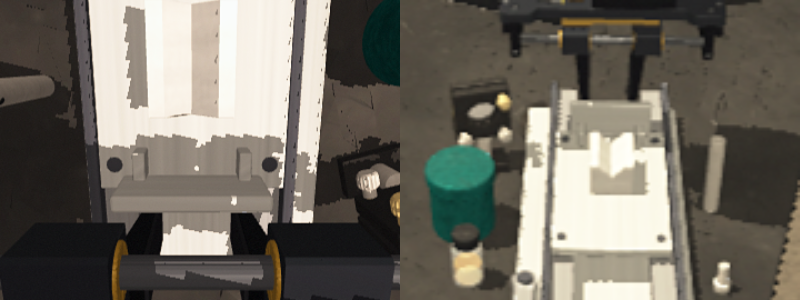

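The carrier is flat (top 46.4 mm on the side camera, as before) and has moved about 23 mm. Both fingertips bear evenly on the end plate, and the force at rest is about 2 N. I'll continue for about 72 mm more, slower near the end.

```bash
for i in 1 2 ; do python3 steer.py '{"x":[0.4, 0.8, 1.2, 1.6, 2], "y":[0, 0, 0, 0, 0], "z":[0, 0, 0, 0, 0], "yaw":[0, 0, 0, 0, 0], "finger_gap":[0.35, 0.35, 0.35, 0.35, 0.35]}' | grep -E 'eef|ft'; done
python3 steer.py '{"x":[0.3, 0.6, 0.9, 1.2, 1.5], "y":[0, 0, 0, 0, 0], "z":[0, 0, 0, 0, 0], "yaw":[0, 0, 0, 0, 0], "finger_gap":[0.35, 0.35, 0.35, 0.35, 0.35]}'| grep -E 'eef|ft'
python3 steer.py '{"x":[0.2, 0.4, 0.6, 0.8], "y":[0, 0, 0, 0], "z":[0, 0, 0, 0], "yaw":[0, 0, 0, 0], "finger_gap":[0.35, 0.35, 0.35, 0.35]}'| grep -E 'eef|ft'
python3 - <<'E'
from fit import *
go(-23,-2,55)
snap('side','d3')
c,f,p,d=load('d3'); P=inbase(cloud(c,f,d),YAW,ORG); P=P[d>0]; X,Y,Z=P.T
m=(Z>38)&(abs(Y)<30)&(X>90)&(X<160); print('front',np.sort(X[m])[-5:].round(1),Z[m].mean())
E
```

```text
eef_pos: [494.0, 69.5, 57.8]
ft_force: [2.8, -9.4, 6.4]
eef_pos: [489.5, 89.0, 57.8]
ft_force: [2.7, -8.7, 8.0]
eef_pos: [486.2, 103.7, 57.8]
ft_force: [2.4, -9.7, 7.5]
eef_pos: [484.4, 111.4, 57.8]
ft_force: [2.1, -8.7, 6.4]
t 5.77 base now [-33.3  -4.   57.8] rot [3.139e+00 1.000e-03 1.794e+00] F [ 2.1 -8.7  6.4] open 0.35
target [480. 121.  55.] tool shift [10.3 -2.1  2.8] turn -0.005
front [129.6 129.7 129.7 129.8 130.6] 45.91986230872222
```

```bash
cat > chk.py <<'E'
from fit import *
import sys
t=sys.argv[1]; go(-23,-2,55); snap('side',t)
c,f,p,d=load(t); P=inbase(cloud(c,f,d),YAW,ORG); P=P[d>0]; X,Y,Z=P.T
m=(Z>36)&(abs(Y)<30)&(X>95)&(X<160); print('front',np.sort(X[m])[-5:].round(1),np.median(Z[m]))
m=(Z>36)&(Z<50)&(abs(Y)<30)&(X>0)&(X<35); print('rear z',np.median(Z[m]) if m.any() else 0)
E
python3 steer.py '{"x":[0.15, 0.3, 0.45, 0.6], "y":[0, 0, 0, 0], "z":[0, 0, 0, 0], "yaw":[0, 0, 0, 0], "finger_gap":[0.35, 0.35, 0.35, 0.35]}'| grep -E 'eef|ft'
python3 chk.py d4
```

```text
eef_pos: [483.0, 117.3, 57.7]
ft_force: [1.5, -7.9, 5.2]
t 6.15 base now [-27.2  -4.   57.7] rot [3.139e+00 1.000e-03 1.794e+00] F [ 1.5 -7.9  5.2] open 0.35
target [480. 121.  55.] tool shift [ 4.2 -2.   2.7] turn -0.005
front [136.  136.  136.4 136.5 137.5] 46.104476410692996
rear z 46.57699123616595
```

```bash
python3 steer.py '{"x":[0.1, 0.2, 0.3], "y":[0, 0, 0], "z":[0, 0, 0], "yaw":[0, 0, 0], "finger_gap":[0.35, 0.35, 0.35]}'| grep -E 'eef|ft'
python3 chk.py d5
```

```text
eef_pos: [482.0, 120.3, 57.4]
ft_force: [2.6, -7.4, 5.1]
t 6.45 base now [-24.   -3.7  57.4] rot [3.140e+00 1.000e-03 1.794e+00] F [ 2.6 -7.4  5.1] open 0.35
target [480. 121.  55.] tool shift [ 1.  -1.7  2.4] turn -0.005
front [138.8 139.4 139.7 139.8 140.5] 41.33386189011583
rear z 41.641288843764414
```

```bash
python3 steer.py '{"x":[0.1, 0.2], "y":[0, 0], "z":[0, 0], "yaw":[0, 0], "finger_gap":[0.35, 0.35]}'| grep -E 'eef|ft'
python3 chk.py d6
```

```text
eef_pos: [481.6, 122.2, 57.4]
ft_force: [2.0, -7.9, 5.0]
t 6.67 base now [-22.1  -3.7  57.4] rot [3.140e+00 1.000e-03 1.794e+00] F [ 2.  -7.9  5. ] open 0.35
target [480. 121.  55.] tool shift [-0.9 -1.7  2.4] turn -0.005
front [140.8 140.8 140.9 140.9 140.9] 41.2539215338557
rear z 41.73051644617374
```

The carrier's top fell from 46.1 to 41.3 mm at both ends, on a camera that reads about 1.3 mm high, so it is seated with its front at 140. I'll back off, rise, close the fingers and go over to the outer side of the keeper peg.

Converted, -70 mm is -7, -15 mm is -1.5.

```bash
python3 steer.py '{"x":[-0.5, -1.5, -3, -3, -3], "y":[0, 0, 0, 0, 0], "z":[0, 0, 0, -3.5, -7], "yaw":[0, 0, 0, 0, 0], "finger_gap":[0.35, 0.35, 0.35, 0.35, 0]}'| grep -E 'eef|ft'
python3 steer.py '{"x":[0, 2.5, 5.5, 8.5, 11.5], "y":[0, 2, 4, 6, 8], "z":[-3, -3.5, -3.5, -3.5, -3.5], "yaw":[0, 0, 0, 0, 0], "finger_gap":[0, 0, 0, 0, 0]}' | grep -E 'eef|ft'
python3 steer.py '{"x":[3, 6.5, 10, 13.5, 13.5], "y":[1.2, 1.4, 1.4, 1.4, 1.4], "z":[0, 0, 0, 0, 0], "yaw":[0, 0, 0, 0, 0], "finger_gap":[0, 0, 0, 0, 0]}'
python3 - <<'E'
from fit import *
go(171,-97,64)
snap('wrist','w7')
c,f,p,d=load('w7'); P=inbase(cloud(c,f,d),YAW,ORG)
m=(d>0)&(P[...,2]>70)&(P[...,2]<86)&(abs(P[...,0]-171)<30)&(abs(P[...,1]+62)<30); Q=P[m]; print(m.sum(),Q.min(0).round(1),Q.max(0).round(1),np.median(Q,0).round(1))
E
```

```text
eef_pos: [486.7, 92.1, 126.2]
ft_force: [0.1, -0.5, 1.0]
eef_pos: [540.7, 223.9, 162.1]
ft_force: [-0.3, 0.0, 0.6]
t: 7.97
eef_pos: [522.5, 362.1, 161.3]
tcp_rot: [-3.141, -0.001, 1.797]
ft_force: [-1.0, -0.5, 0.1]
opening: 0.001
grip_force: 0.0
t 7.97 base now [202.3 -98.  161.3] rot [-3.141e+00 -1.000e-03  1.797e+00] F [-1.  -0.5  0.1] open 0.0
target [529. 331.  64.] tool shift [-31.4  -0.9  97.3] turn -0.002
202 [166.7 -74.3  70. ] [176.8 -63.2  81.6] [172.9 -69.   79.4]
```

View pics/w7.png

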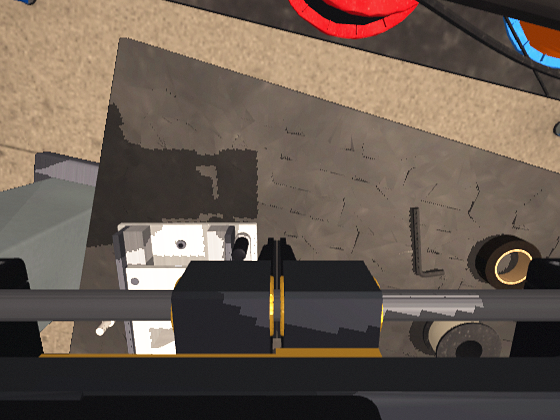

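The wrist view shows the peg at (240,243), just left of the closed fingers at (277,250), and the spot below the fingers is free. The peg centre is about (172,-68) in the frame. I'll descend beside it and then push round the arc.

Converted, 98 mm is 9.8, 50 mm is 5.

```bash
python3 steer.py '{"x":[-3.1, -3.1, -3.1, -3.1, -3.1], "y":[0, 0, 0, 0, 0], "z":[2, 5, 8, 9.8, 9.8], "yaw":[0, 0, 0, 0, 0], "finger_gap":[0, 0, 0, 0, 0]}'
python3 -c "
from fit import *
go(172,-86,62)
px,py=108,-68
for th in np.arange(0,1.65,.15):
    c,s=np.cos(th),np.sin(th); r=18.5
    print(round(th,2),'base',round(px+64*c+r*s,1),round(py+64*s-r*c,1),'tool from now',end=' ')
    b=inbase(np.array(env.state()['eef_pos']),YAW,ORG); print(round(px+64*c+r*s-b[0],1),round(-(py+64*s-r*c-b[1]),1))
"
```

```text
t: 8.43
eef_pos: [529.5, 325.2, 60.0]
tcp_rot: [-3.135, 0.002, 1.793]
ft_force: [-0.5, -0.0, 0.5]
opening: 0.005
grip_force: 0.0
t 8.43 base now [164.8 -96.5  60. ] rot [-3.135e+00  2.000e-03  1.793e+00] F [-0.5 -0.   0.5] open 0.01
target [518. 330.  62.] tool shift [  7.2 -10.5  -2. ] turn -0.007
0.0 base 172.0 -86.5 tool from now 7.2 -10.0
0.15 base 174.0 -76.7 tool from now 9.3 -19.7
0.3 base 174.6 -66.8 tool from now 9.8 -29.7
0.45 base 173.7 -56.8 tool from now 8.9 -39.7
0.6 base 171.3 -47.1 tool from now 6.5 -49.3
0.75 base 167.4 -37.9 tool from now 2.7 -58.6
0.9 base 162.3 -29.4 tool from now -2.5 -67.1
1.05 base 155.9 -21.7 tool from now -8.9 -74.8
1.2 base 148.4 -15.1 tool from now -16.3 -81.4
1.35 base 140.1 -9.6 tool from now -24.7 -86.9
1.5 base 131.0 -5.5 tool from now -33.8 -91.0
```

```bash
python3 steer.py '{"x":[0, 0, 0], "y":[0, 0, 0], "z":[0, 0, 0], "yaw":[0, 0, 0], "finger_gap":[0, 0, 0]}' >/dev/null; python3 -c "
from fit import *
go(172,-86.5,62)"
```

```text
t 8.68 base now [166.5 -99.   65.3] rot [ 3.139 -0.     1.794] F [ 0.1 -0.1 -0.5] open 0.01
target [518. 330.  62.] tool shift [  5.4 -12.6   3.2] turn -0.006
```

```bash
python3 steer.py '{"x":[0.3, 0.5, 0.65, 0.75, 0.8], "y":[-0.6, -1.1, -1.6, -2.2, -2.7], "z":[0.3, 0.3, 0.3, 0.3, 0.3], "yaw":[0, 0, 0, 0, 0], "finger_gap":[0, 0, 0, 0, 0]}' | grep -E 'eef|ft'
python3 steer.py '{"x":[0, -0.05, -0.1, -0.3, -0.5], "y":[-0.5, -1, -1.5, -2, -2.4], "z":[0, 0, 0, 0, 0], "yaw":[0, 0, 0, 0, 0], "finger_gap":[0, 0, 0, 0, 0]}'| grep -E 'eef|ft'
python3 -c "
from fit import *
go(167.4,-37.9,62)"
```

```text
eef_pos: [502.1, 329.5, 60.9]
ft_force: [1.0, -0.1, 0.2]
eef_pos: [479.9, 318.9, 60.6]
ft_force: [1.4, 0.4, 0.6]
t 9.52 base now [169.9 -46.7  60.6] rot [-3.142 -0.     1.794] F [1.4 0.4 0.6] open 0.01
target [472. 315.  62.] tool shift [-2.5 -8.8 -1.4] turn -0.006
```

```bash
python3 steer.py '{"x":[-0.2, -0.4, -0.65, -0.9, -1.2], "y":[-0.45, -0.9, -1.35, -1.8, -2.2], "z":[0, 0, 0, 0, 0], "yaw":[0, 0, 0, 0, 0], "finger_gap":[0, 0, 0, 0, 0]}' | grep -E 'eef|ft'
python3 steer.py '{"x":[-0.35, -0.7, -1.1, -1.5, -1.9], "y":[-0.35, -0.7, -1, -1.3, -1.55], "z":[0, 0, 0, 0, 0], "yaw":[0, 0, 0, 0, 0], "finger_gap":[0, 0, 0, 0, 0]}'| grep -E 'eef|ft'
python3 - <<'E'
from fit import *
go(131,-5.5,62)
snap('side','d8'); s=cv2.imread('pics/d8.png')[190:310,240:400]; cv2.imwrite('pics/c8.png',cv2.resize(s,(640,480)))
E
```

```text
eef_pos: [461.1, 302.3, 60.6]
ft_force: [0.4, 0.7, -0.1]
eef_pos: [450.5, 280.2, 60.6]
ft_force: [1.3, 0.1, 0.8]
t 10.35 base now [138.8  -9.3  60.6] rot [-3.142  0.     1.794] F [1.3 0.1 0.8] open 0.0
target [449. 272.  62.] tool shift [-7.8 -3.7 -1.4] turn -0.006
```

View pics/c8.png

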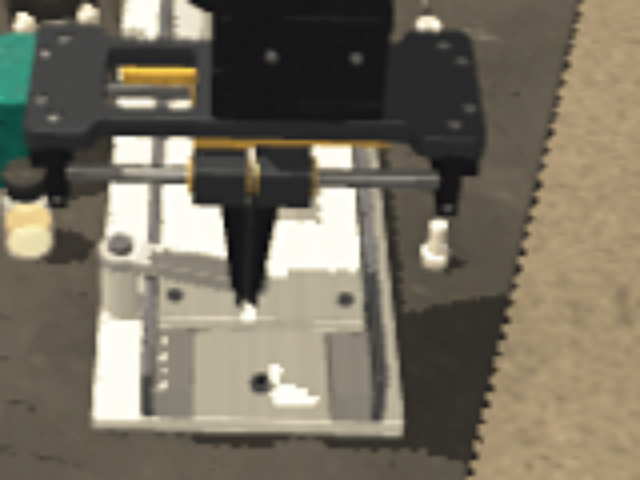

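The keeper bar now runs from the pivot (120,243) across to the peg behind the fingers at (240,285), clear over the seated carrier. The remaining push is mostly along -x to the stop.

Converted, -12 mm is -1.2, -8 mm is -0.8.

```bash
python3 steer.py '{"x":[-0.4, -0.8, -1.2], "y":[-0.2, -0.35, -0.45], "z":[0, 0, 0], "yaw":[0, 0, 0], "finger_gap":[0, 0, 0]}' | grep -E 'eef|ft'
python3 steer.py '{"x":[-0.1, -0.2, -0.2], "y":[0, 0, 0], "z":[0, 0, 0], "yaw":[0, 0, 0], "finger_gap":[0, 0, 0]}'| grep -E 'eef|ft'
python3 -c "
from fit import *
go(125,-4,62)"
```

```text
eef_pos: [448.9, 267.6, 60.6]
ft_force: [-0.5, 0.6, 0.2]
eef_pos: [449.4, 265.8, 60.6]
ft_force: [1.2, 0.2, -0.0]
t 10.9 base now [125.   -5.   60.6] rot [-3.141  0.     1.794] F [ 1.2  0.2 -0. ] open 0.01
target [448. 266.  62.] tool shift [-0.  -1.  -1.4] turn -0.006
```

Not at the stop yet (no force rise). I'll keep going in small steps.

```bash
for i in 1 2 3; do o=$(python3 steer.py '{"x":[-0.07, -0.14, -0.14], "y":[0, 0, 0], "z":[0, 0, 0], "yaw":[0, 0, 0], "finger_gap":[0, 0, 0]}'| grep -E 'eef|ft'); echo $o; done
```

```text
eef_pos: [449.7, 264.6, 60.6] ft_force: [-0.7, 0.2, 0.5]
eef_pos: [449.9, 263.8, 60.6] ft_force: [-2.5, 7.4, 0.5]
eef_pos: [450.0, 263.4, 60.7] ft_force: [-5.9, 15.7, -0.0]
```

The force rises steeply to 16 N, so the keeper is at its stop. I'll back off, lift clear and verify.

```bash
python3 steer.py '{"x":[0.3, 1.2, 3, 4, 4], "y":[0, 0, 0, 0, 0], "z":[0, 0, 0, -3, -6.5], "yaw":[0, 0, 0, 0, 0], "finger_gap":[0, 0, 0, 0, 0]}' | grep -E 'eef|ft'
python3 steer.py '{"x":[0, 0, 0, 0, 0], "y":[0, -2, -6, -10, -14], "z":[-4, -8, -11, -11, -11], "yaw":[0, 0, 0, 0, 0], "finger_gap":[0, 0, 0, 0, 0]}' | grep -E 'eef|ft'
python3 steer.py '{"x":[0, 0, 0], "y":[-4, -6, -6], "z":[0, 0, 0], "yaw":[0, 0, 0], "finger_gap":[0, 0, 0]}' | grep -E 'eef|ft'
python3 - <<'E'
from fit import *
for t in('side','scene'):
    snap(t,t+'9'); c,f,p,d=load(t+'9'); P=inbase(cloud(c,f,d),YAW,ORG); P=P[d>0]; X,Y,Z=P.T
    pc=lambda v:np.percentile(v,[2,50,98]).round(1) if len(v)>5 else None
    m=(Z>62)&(Z<86)&(abs(X-108)<25)&(abs(Y)<25); print('peg',m.sum(),pc(X[m]),pc(Y[m]),pc(Z[m]))
    m=(abs(Z-50.5)<3)&(abs(X-108)<25)&(Y>-60)&(Y<-10); print('bar',pc(X[m]),pc(Y[m]))
    m=(Z>36)&(Z<45)&(abs(Y)<30)&(X>120)&(X<160); print('front',np.sort(X[m])[-4:].round(1),np.median(Z[m]))
    m=(Z>36)&(Z<47)&(abs(Y)<30)&(X>0)&(X<35); print('rear',np.median(Z[m]) if m.any() else 0)
a=np.hstack([cv2.imread('pics/side9.png')[110:320,200:400],cv2.imread('pics/scene9.png')[130:340,150:410]]); cv2.imwrite('pics/c9.png',cv2.resize(a,(800,365)))
go(0,0,0)
E
```

```text
eef_pos: [440.2, 302.1, 124.7]
ft_force: [0.7, -0.7, -0.7]
eef_pos: [309.8, 271.3, 237.1]
ft_force: [0.1, 1.2, 0.4]
eef_pos: [248.6, 256.9, 235.8]
ft_force: [0.9, 0.4, 1.2]
peg 67 [102.4 110.  113.4] [-7.8 -2.5  1.7] [63.1 76.5 83.3]
bar [ 99.  107.7 113.8] [-59.  -36.7 -10.8]
front [141.1 141.3 141.5 141.5] 41.19453065393452
rear 41.56368590269517
peg 96 [101.2 107.8 111.6] [-7.9  0.   3.3] [63.1 75.7 81.8]
bar [ 99.  107.2 113.1] [-59.2 -36.4 -11.9]
front [140.1 140.4 140.5 140.6] 40.01302137785416
rear 40.309221998144665
t 12.83 base now [162.5 188.9 236. ] rot [ 3.14  -0.     1.795] F [0.5 0.  0.3] open 0.01
target [473. 143.   0.] tool shift [-161.7  189.2  236.3] turn -0.005
```

View pics/c9.png

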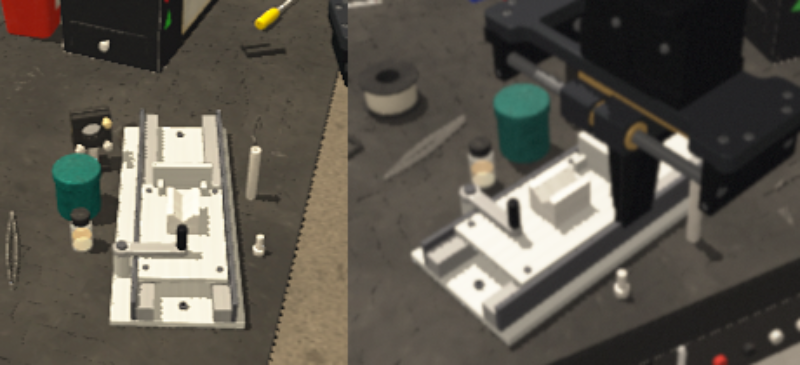

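The left panel shows the keeper square across from the pivot (120,245) to the peg (182,237). The carrier is flush (top 40.0–41.2 mm, front at 140–141) and all five bystanders are standing. In the right panel the gripper only looks close: it is 236 mm up and clear, with zero force.

```bash
python3 -c "
from cell import env
print(env.job_done())"
```

```text
the job is handed in; nothing more can be done
None
```

I handed the job in at about 13 s: the carrier is seated in the notches with its top flush, the keeper is square across it at its stop, all five bystanders are still standing, and the arm is clear of everything; the hand-in gave no verdict.

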